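# Show the helper what to take for a cup of tea

### The job

A helper is making tea and asks what to take: show them, one after the other, the square tea tin, then the mug that stands on the chopping board (not the spare one on the bare worktop), then the bowl of the teaspoon. Point at each from straight above with the gripper's fingertips a few centimetres over the middle of it, staying there for two seconds, never coming down over the spare mug; touch nothing at all and move nothing. Finish while still pointing at the teaspoon's bowl.

Things in the scene. Friction and masses are not known exactly. Their poses are not given: they have to be found in the camera images.
- tea_tin_top (a point): tip of the small knob in the middle of the lid of the square tea tin; the tin is a box about 92 x 87 mm with a hinged lid (shut, not to be opened), 125 mm high to the tip of the knob, lid plate at 103 mm. z is up.
- mug_on_board_mouth (a point): centre of the mouth, level with the rim, of the mug that stands on the small wooden chopping board. The mug is 86 mm across and 91 mm high, so its rim is about 105 mm above the worktop; a handle on its side reaches 73 mm from the mug's middle, along the point's own -y. z is up.
- spare_mug_mouth (a point): centre of the mouth, level with the rim, of the other, identical mug (86 mm across, 91 mm high, handle along the point's own -y), which stands on the bare worktop; it is not wanted.
- teaspoon_bowl (a point): middle of the bowl of the teaspoon that lies near the front edge of the worktop, 8 mm above the worktop. The spoon is 138 mm long, 28 mm wide, 12 mm high; from here its handle runs 119 mm along the point's own -x and the bowl's tip is 19 mm along +x. z is up.
- tea_tin: the square tea tin; origin at the centre of its underside, z up.
- mug_on_board: the mug on the board; origin on its underside, 15 mm from the mug's axis towards the handle, z up.
- spare_mug: the spare mug on the bare worktop; origin as for the other mug.
- teaspoon: the teaspoon; origin at the middle of its length, on the worktop; x runs along the spoon towards the bowl.
- board: small wooden chopping board, 100 x 130 x 14 mm, lying flat under one mug; origin at the centre of its underside.
- flat_tin: flat oblong tin, 63 x 105 x 25 mm, right front of the worktop; a bystander. Origin at the centre of its underside. Along the back of the worktop, beyond x = 0.75, stand a salt shaker, two jars and a round tin up to 112 mm high, and a bottle 233 mm high.
- nutcracker: plier nutcracker, 175 x 55 x 13 mm, lying left front on the worktop; a bystander. Origin at the centre of its underside. Left of the work (all beyond y = 0.14 and x = 0.5) an upright side wall carries a wall cabinet, its underside about 0.48 m above the worktop: a wrist coming from the left can hit it, so come in from the middle (x = 0.40, y = -0.05).

How it is judged (in metres and radians):
On the way, in this order (a step that is already met when the one before it is completed fails the run):
1. the fingertips dwell just above the tea tin (horizontal distance between the grasp point and tea_tin_top below 0.03 m and z of the grasp point in the frame of tea_tin_top between 0.01 and 0.095 m), for 1.5 s.
2. then just above the mug on the board (horizontal distance between the grasp point and mug_on_board_mouth below 0.03 m and z of the grasp point in the frame of mug_on_board_mouth between 0.01 and 0.095 m), for 1.5 s.
3. then just above the bowl of the teaspoon (horizontal distance between the grasp point and teaspoon_bowl below 0.022 m and z of the grasp point in the frame of teaspoon_bowl between 0.01 and 0.095 m), for 1.5 s.
At the end, for the whole second after the job is handed in: The TCP is still 10 to 95 mm above the middle of the teaspoon's bowl and within 22 mm of it sideways, after dwells of 1.5 s over the tea tin's knob and the mug's mouth (10 to 95 mm above, within 30 mm sideways); every loose thing is within 10 mm of where it stood (all of step 3 and distance of each of tea_tin, mug_on_board, board, spare_mug, teaspoon, flat_tin, nutcracker from where it was at the start of the episode below 0.01 m); the robot touches nothing.
It fails at once if the robot touches something (contact force between any of the fingers, the arm and anything else above 0.5 N).
It fails at once if a thing is pushed, lifted or carried (distance of any of tea_tin, mug_on_board, board, spare_mug, teaspoon, flat_tin, nutcracker from where it was at the start of the episode above 0.015 m).
It fails at once if the fingertips come down over the spare mug (horizontal distance between the grasp point and spare_mug_mouth below 0.03 m and z of the grasp point in the frame of spare_mug_mouth between 0.01 and 0.095 m).
It also fails if it takes over 48 s, if anything falls off the work surface, if the arm or the gripper's body presses on something with over 40 N, if the wrist force passes 120 N, or if a joint passes its speed limit or range.

### The arm

A 6-joint arm with a two-finger parallel gripper is mounted at the origin on a cart in front of the work surface, level with it; the furniture and walls round the work are solid. World frame = base frame: x ahead of the robot, y to its left, z up, the work surface at z = 0. Lengths are in mm, angles in rad, forces in N, time in s.
With the tool pointing down it reaches from about 300 to 775 mm from the base axis. Payload 14.6 kg.
Tool frame: the origin (TCP) lies between the finger pads, 19 mm behind the fingertips; this is the grasp point; z points along the fingers, y is the line along which they close (so a half turn about z gives the same grasp; the last joint's range is limited). The gripper opens to 94 mm and grips with 3 to 60 N. Pads are 16 mm wide; open, the fingers measure 119 mm over their backs; the gripper's body (75 mm by 177 mm) begins 78 mm behind the grasp point.
Start: joints at [1.278, 0.3, 1.521, -0, 1.321, -0.067], TCP at [123.135, 536.029, 224.246] pointing down, gripper open.
Joint ranges: [-3.03, 3.03], [-0.79, 2.21], [0.23, 2.52], [-1.04, 4.18], [0, 3.07], [-2.55, 2.55]. Speed limits (rad/s): [2.22, 2.22, 2.57, 3.14, 3.14, 3.14].

### API

Orientations are given as [roll, pitch, yaw] about the fixed x, y, z axes, in that order (R = Rz(yaw) Ry(pitch) Rx(roll)).
In Python, from cell import manip, optics gives the robot as it stands.
- The arm moves only by the shell command python3 -m crank 'ROWS' [FORCE]. ROWS is JSON, a list of rows, each a list of 7 numbers: the opening in per cent of the stroke, from 0 (shut) to 100 (fully open), then the shift along the tool's x, y, z in mm, then the turn, a rotation vector about the tool's x, y, z in rad. A call has 1 to 10 rows; each row is the pose to reach, as a shift and turn from the pose commanded when the call began, along the tool's axes at that moment; what a row does not reach only later rows make up. A row lasts 1/10 s, in which the tool goes at most 50 mm and 8.59 degrees, less where a joint would pass 70% of its speed; a pose out of reach is approached as far as the arm can. A call with a gripper value outside its range is refused whole. The fingers move at their own pace and stop on an object; FORCE is the grip in N (left out, the last holds). Time passes only in rows, so rows that repeat a pose let the fingers close. It gives the time, the measured TCP pose, the force, the opening and the grip force at its end, in the units of the state.
- manip.read_state(): the state, without advancing time (a new reading comes with each control period).
- optics.camera(name): name is "scene" or "side" or "wrist"; returns (picture, depth): 480x640x3 uint8, red, green, blue; 480x640 float32, mm along the optical axis (not along the pixel's ray), 0 where there is no reading.
- optics.calibration(name): a dict with "camera_matrix" (3x3 intrinsics, pixels), "R" (3x3) and "t" (3): a world point X has camera coordinates R X + t. Camera axes: x right, y down, z forward; pixel columns grow to the right and rows downward; lengths in mm; the calibration is good to about 2 mm. A picture is of the moment at which its call begins: read the wrist's pose just before it. calibration takes no time and is no camera call; for the wrist camera it gives the pose at the moment of the call.
- manip.sign_off(): hands the job in; it is judged then, once.
The state is a dict: "clock": time; "joints": joint angles; "qd": joint speeds; "effort": joint torques, N m; "eef_pos": TCP position; "eef_rot": TCP orientation; "wrist_force": force on the tool from outside, world axes, zero at the start; "moment": the same for the moment, N m; "finger_gap": finger opening in mm; "finger_force": force on a finger pad.
Only numpy, scipy, OpenCV 4.12 (cv2) and the standard library are available. Lean on these libraries where they do the work, as an engineer would, in place of code of your own. Each camera call takes 0.05 s, during which the arm holds its last target. There are 200 camera calls.

## Working session

There is one attempt and no reset: what is moved stays moved. The work goes in short steps, Python scripts to look and compute and a shell command to move; the robot and the scene stay as the last step left them, time stands still between calls to the robot, and variables do not carry over. Pictures are saved under pics/ and viewed, at most 10 in all, crops included, and the job is handed in when it is done.

```bash
mkdir -p pics
python3 - <<'E'
from cell import manip, optics
import cv2,numpy as np
s=manip.read_state();print(s['clock'],s['eef_pos'],s['eef_rot'])
for n in ("scene","side"):
    p,d=optics.camera(n);cv2.imwrite(f'pics/{n}.png',p[:,:,::-1]);np.save(n+'.npy',d)
E
```

```text
0.0 [123.03618789 535.79314463 223.68443832] [-3.14038993e+00 -1.01769632e-04  2.91584117e+00]
```

View pics/scene.png

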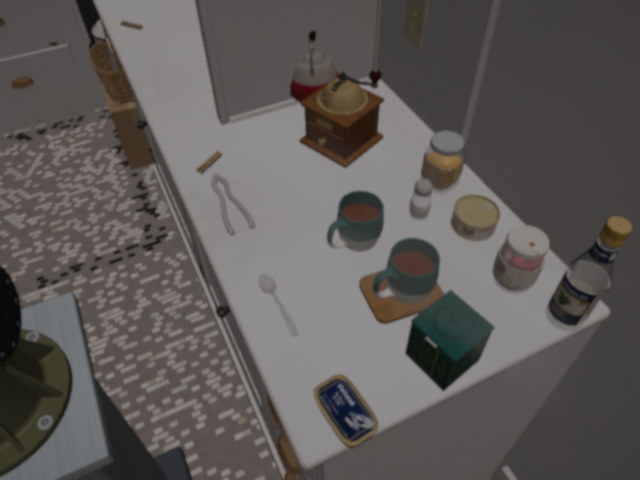

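View pics/side.png

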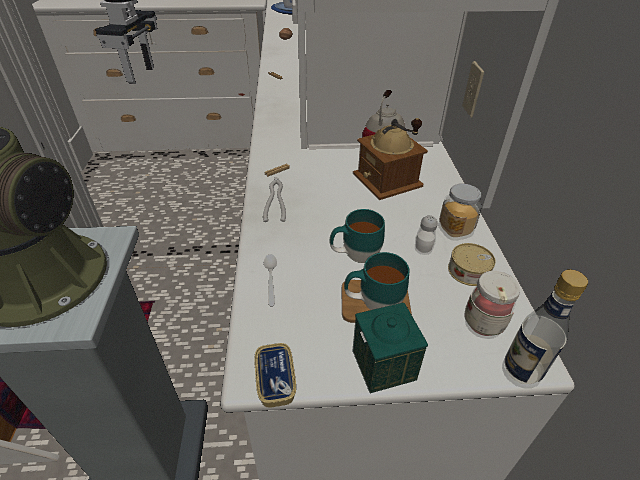

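Both views show the tin, right of the mug on the board, the spare mug further left and the spoon at the front edge. In the scene view the pixels are knob (454,318), board mug mouth (414,260), spare mouth (361,213) and spoon bowl (267,284). In the side view they are knob (391,322), board mug (386,272), spare (364,227) and bowl (270,261). I'll intersect these rays with the known heights.

```bash
cat > h.py <<'E'
from cell import manip, optics
import numpy as np
from scipy.spatial.transform import Rotation as Ro
def ray(n,u,v,z):
    c=optics.calibration(n);K,R,t=[np.array(c[k]) for k in("camera_matrix","R","t")]
    d=R.T@np.linalg.inv(K)@[u,v,1];o=-R.T@t
    return o+d*(z-o[2])/d[2]
def shift(target):
    s=manip.read_state();return Ro.from_euler('xyz',s['eef_rot']).inv().apply(np.array(target)-s['eef_pos'])
E
python3 - <<'E'
from h import *
np.set_printoptions(precision=1,suppress=True)
P=dict(tin=(125,(454,318),(391,322)),mug=(105,(414,260),(386,272)),spare=(91,(361,213),(364,227)),bowl=(8,(267,284),(270,261)),spoonend=(5,(295,333),(271,304)))
for k,(z,a,b) in P.items(): print(k,ray('scene',*a,z),ray('side',*b,z))
print(Ro.from_euler('xyz',manip.read_state()['eef_rot']).as_matrix())
for t in ([400,-50,260],):print(shift(t))
E
```

```text
tin [ 658.4 -244.6  125. ] [ 660.3 -246.3  125. ]
mug [ 674.8 -118.   105. ] [ 676.8 -123.2  105. ]
spare [655.7  21.6  91. ] [658.7  17.3  91. ]
bowl [465.   11.7   8. ] [464.3  14.9   8. ]
spoonend [469.4 -99.1   5. ] [ 468.7 -100.1    5. ]
[[-1.   0.2 -0. ]
 [ 0.2  1.  -0. ]
 [ 0.  -0.  -1. ]]
[-401.1 -509.   -35.7]
```

The two cameras agree to within 5 mm. I'll go to the middle first at a gentle pace.

```bash
python3 -m crank '[[100,-10,-13,-1,0,0,0],[100,-35,-44,-3,0,0,0],[100,-60,-76,-5,0,0,0],[100,-85,-108,-7,0,0,0],[100,-110,-140,-9,0,0,0],[100,-135,-171,-12,0,0,0],[100,-160,-203,-14,0,0,0],[100,-185,-235,-16,0,0,0],[100,-195,-247,-17,0,0,0],[100,-200,-254,-18,0,0,0]]' && python3 -m crank '[[100,-10,-13,-1,0,0,0],[100,-35,-44,-3,0,0,0],[100,-60,-76,-5,0,0,0],[100,-85,-108,-7,0,0,0],[100,-110,-140,-9,0,0,0],[100,-135,-171,-12,0,0,0],[100,-160,-203,-14,0,0,0],[100,-185,-235,-16,0,0,0],[100,-201,-255,-18,0,0,0],[100,-201,-255,-18,0,0,0]]'
python3 - <<'E'
from h import *
import cv2
s=manip.read_state();print(s['joints'],s['eef_pos'],s['eef_rot'],s['wrist_force'])
print(shift([659,-245,255]),shift([659,-245,185]))
p,d=optics.camera('wrist');cv2.imwrite('pics/w1.png',p[:,:,::-1])
E
```

```text
clock: 1.1
eef_pos: [261.7, 242.6, 242.3]
eef_rot: [3.141, 0.0, 2.914]
wrist_force: [-0.0, 1.0, -0.1]
finger_gap: 94.2
finger_force: 0.0
clock: 2.1
eef_pos: [400.9, -51.5, 259.9]
eef_rot: [-3.141, -0.001, 2.914]
wrist_force: [-0.1, 0.3, 0.1]
finger_gap: 93.8
finger_force: 0.0
[-2.18242532e-01 -6.25956676e-02  1.84233519e+00 -1.68355530e-04
  1.36278555e+00 -1.56094858e+00] [400.8805034  -51.45841749 259.90065595] [-3.14141879e+00 -9.30752233e-04  2.91353713e+00] [-0.07229945  0.29429458  0.07862748]
[-295.19728174 -130.17292761    4.64853545] [-295.26243439 -130.16075685   74.64850408]
```

View pics/w1.png

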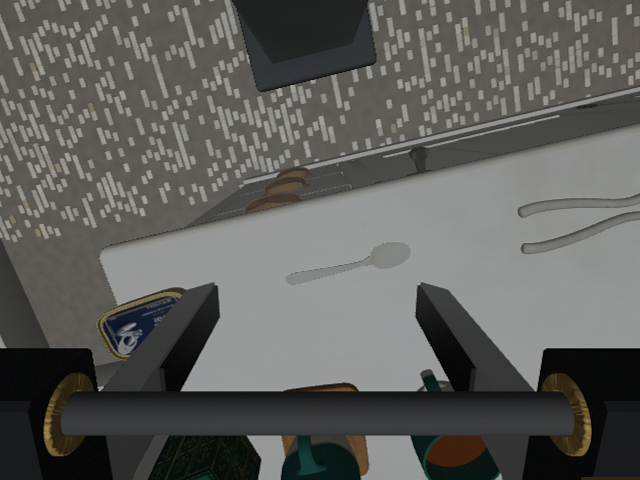

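The wrist view shows the bowl at about (392,255), the board mug at bottom centre and the tin at bottom left. Next I'll move over the tin, staying high.

```bash
python3 -m crank '[[100,-10,-4,0,0,0,0],[100,-40,-18,1,0,0,0],[100,-80,-35,1,0,0,0],[100,-120,-53,2,0,0,0],[100,-160,-71,3,0,0,0],[100,-200,-88,3,0,0,0],[100,-240,-106,4,0,0,0],[100,-275,-121,5,0,0,0],[100,-295,-130,5,0,0,0],[100,-295,-130,5,0,0,0]]'
python3 - <<'E'
from h import *
import cv2
c=ray('wrist',0,0,0)
s=manip.read_state();print(s['joints'],s['eef_pos'])
print(shift([659,-245,185]))
p,d=optics.camera('wrist');cv2.imwrite('pics/w2.png',p[:,:,::-1])
p,d=optics.camera('side');cv2.imwrite('pics/s2.png',p[:,:,::-1])
E
```

```text
clock: 3.15
eef_pos: [660.0, -242.6, 253.1]
eef_rot: [3.141, -0.002, 2.916]
wrist_force: [0.8, -0.5, -0.7]
finger_gap: 94.5
finger_force: 0.0
[-4.04375636e-01  6.49602636e-01  9.50668558e-01 -1.02157379e-05
  1.54318692e+00 -1.74997648e+00] [ 659.98043239 -242.63761334  253.09584182]
[ 0.30304398 -2.54362034 68.09569702]
```

View pics/w2.png

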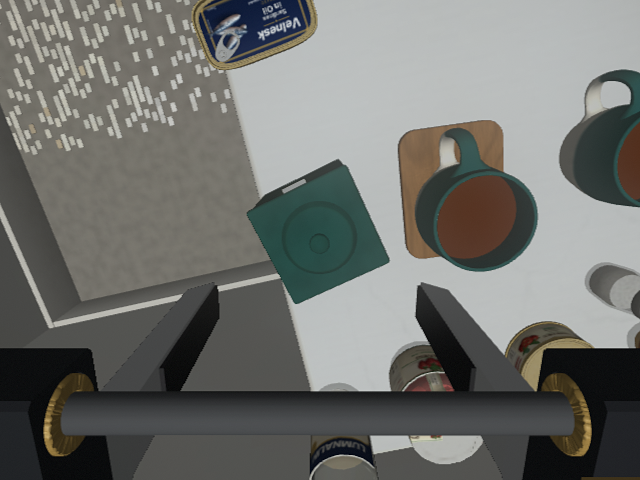

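View pics/s2.png

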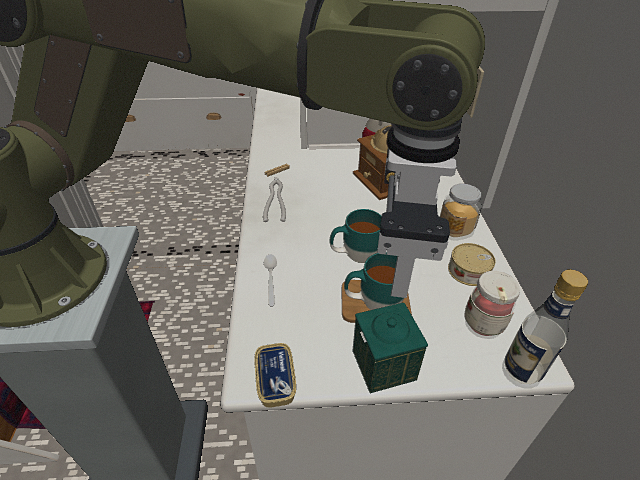

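In the wrist view the knob is at (319,243) and the board mug's mouth centre at about (478,221). The side view shows the gripper well clear above. I'll check these pixels against the earlier estimates.

Run:
```python
from h import *
print(ray('wrist',319,243,125),ray('wrist',478,221,105))
c=optics.calibration('wrist');print(-np.array(c['R']).T@c['t'])
```

```text
[ 660.9696211  -241.33040476  125.        ] [ 676.52400708 -117.25946771  105.        ]
[ 584.391433   -225.29457883  415.8266214 ]
```

The estimates agree, so the arm is already centred over the knob. Now descend, dwell about 2 s and come back up.

```bash
python3 -m crank '[[100,0,0,8,0,0,0],[100,0,0,25,0,0,0],[100,0,0,42,0,0,0],[100,0,0,56,0,0,0],[100,0,0,65,0,0,0],[100,0,0,65,0,0,0],[100,0,0,65,0,0,0],[100,0,0,65,0,0,0],[100,0,0,65,0,0,0],[100,0,0,65,0,0,0]]' && python3 -m crank '[[100,0,0,0,0,0,0],[100,0,0,0,0,0,0],[100,0,0,0,0,0,0],[100,0,0,0,0,0,0],[100,0,0,0,0,0,0],[100,0,0,0,0,0,0],[100,0,0,0,0,0,0],[100,0,0,0,0,0,0],[100,0,0,0,0,0,0],[100,0,0,0,0,0,0]]' && python3 -m crank '[[100,0,0,0,0,0,0],[100,0,0,0,0,0,0],[100,0,0,0,0,0,0],[100,0,0,0,0,0,0],[100,0,0,0,0,0,0],[100,0,0,-10,0,0,0],[100,0,0,-30,0,0,0],[100,0,0,-50,0,0,0],[100,0,0,-65,0,0,0],[100,0,0,-65,0,0,0]]'
python3 -c "
from h import *
print(shift([676,-119,253]),shift([676,-119,170]))"
```

```text
clock: 4.25
eef_pos: [658.5, -242.7, 190.7]
eef_rot: [-3.141, 0.001, 2.916]
wrist_force: [-0.2, -0.0, 0.1]
finger_gap: 94.0
finger_force: 0.0
clock: 5.25
eef_pos: [658.4, -242.6, 190.2]
eef_rot: [-3.142, 0.0, 2.916]
wrist_force: [0.4, -0.5, -0.2]
finger_gap: 93.9
finger_force: 0.0
clock: 6.25
eef_pos: [659.0, -242.8, 258.5]
eef_rot: [-3.141, 0.004, 2.916]
wrist_force: [0.2, -0.3, -0.3]
finger_gap: 93.8
finger_force: 0.0
[ 11.11934917 124.47898399   5.30072948] [ 11.48333208 124.54689789  88.2999036 ]
```

The tin dwell ran about 2 s. Next is the mug on the board.

```bash
python3 -m crank '[[100,1,12,0,0,0,0],[100,4,42,0,0,0,0],[100,7,74,0,0,0,0],[100,9,104,0,0,0,0],[100,11,124,5,0,0,0],[100,11,124,10,0,0,0],[100,11,124,30,0,0,0],[100,11,124,50,0,0,0],[100,11,124,70,0,0,0],[100,11,124,83,0,0,0]]' && python3 -m crank '[[100,0,0,0,0,0,0],[100,0,0,0,0,0,0],[100,0,0,0,0,0,0],[100,0,0,0,0,0,0],[100,0,0,0,0,0,0],[100,0,0,0,0,0,0],[100,0,0,0,0,0,0],[100,0,0,0,0,0,0],[100,0,0,0,0,0,0],[100,0,0,0,0,0,0]]' && python3 -m crank '[[100,0,0,0,0,0,0],[100,0,0,0,0,0,0],[100,0,0,0,0,0,0],[100,0,0,0,0,0,0],[100,0,0,0,0,0,0],[100,0,0,0,0,0,0],[100,0,0,0,0,0,0],[100,0,0,0,0,0,0],[100,0,0,0,0,0,0],[100,0,0,0,0,0,0]]'
python3 -c "
from h import *
print(shift([676,-119,255]),shift([480,-50,255]),shift([465,13,250]),shift([465,13,70]))"
```

```text
clock: 7.25
eef_pos: [674.7, -119.9, 169.7]
eef_rot: [-3.141, -0.003, 2.915]
wrist_force: [0.3, 0.4, -0.6]
finger_gap: 94.0
finger_force: 0.0
clock: 8.25
eef_pos: [675.4, -119.2, 172.2]
eef_rot: [-3.142, -0.0, 2.916]
wrist_force: [-0.6, 0.0, 0.3]
finger_gap: 93.9
finger_force: 0.0
clock: 9.25
eef_pos: [675.4, -119.3, 172.2]
eef_rot: [-3.142, -0.0, 2.916]
wrist_force: [-0.3, 0.6, -0.4]
finger_gap: 94.3
finger_force: 0.0
[ -0.49274179   0.37309008 -82.7629326 ] [205.97943064  23.74491077 -82.75997128] [234.70199021  81.78813903 -77.76014878] [234.69918937  81.79007548 102.23985119]
```

The mug dwell is done. Now up, back towards the middle, then high over the spoon bowl.

```bash
python3 -m crank '[[100,0,0,-10,0,0,0],[100,0,0,-35,0,0,0],[100,0,0,-60,0,0,0],[100,10,1,-78,0,0,0],[100,40,4,-80,0,0,0],[100,80,9,-80,0,0,0],[100,120,14,-80,0,0,0],[100,160,18,-80,0,0,0],[100,195,22,-80,0,0,0],[100,206,24,-80,0,0,0]]' && python3 -m crank '[[100,4,8,0,0,0,0],[100,12,25,0,0,0,0],[100,21,42,0,0,0,0],[100,27,55,0,0,0,0],[100,29,58,0,0,0,0],[100,29,58,0,0,0,0],[100,29,58,0,0,0,0]]'
python3 - <<'E'
from h import *
import cv2
print(shift([465,13,70]))
p,d=optics.camera('wrist');cv2.imwrite('pics/w3.png',p[:,:,::-1])
E
```

```text
clock: 10.25
eef_pos: [478.1, -49.0, 253.6]
eef_rot: [3.142, 0.002, 2.916]
wrist_force: [0.5, 0.3, 0.7]
finger_gap: 94.2
finger_force: 0.0
clock: 10.95
eef_pos: [465.1, 12.9, 252.2]
eef_rot: [-3.141, -0.0, 2.916]
wrist_force: [-0.5, 0.8, -0.4]
finger_gap: 93.9
finger_force: 0.0
[1.08153510e-01 9.20566961e-02 1.82192114e+02]
```

View pics/w3.png

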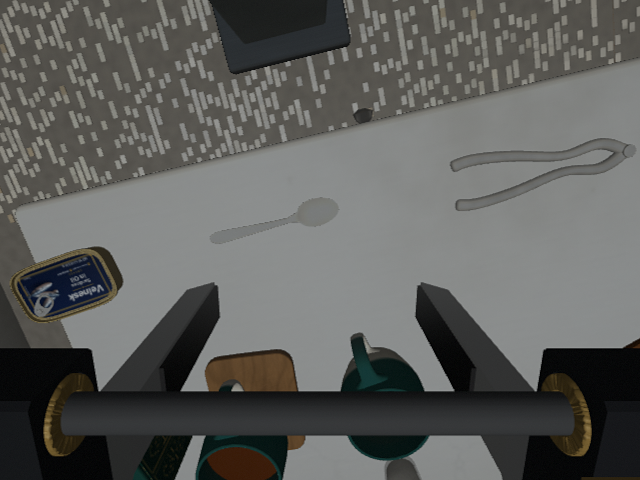

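The bowl is at about (318,211), and no other object stands under the gripper.

```bash
python3 -c "
from h import *
print(ray('wrist',318,211,8), ray('wrist',338,206,5))"
python3 -m crank '[[100,0,0,10,0,0,0],[100,0,0,35,0,0,0],[100,0,0,65,0,0,0],[100,0,0,90,0,0,0],[100,0,0,105,0,0,0],[100,0,0,105,0,0,0]]'
```

```text
[464.75528108  12.87877716   8.        ] [464.83423688  33.75309712   5.        ]
clock: 11.6
eef_pos: [463.7, 13.0, 144.9]
eef_rot: [-3.141, -0.004, 2.915]
wrist_force: [0.4, 1.1, 0.5]
finger_gap: 94.1
finger_force: 0.0
```

The wrist view puts the bowl at (465,13), as before. Final descent and dwell.

```bash
python3 -m crank '[[100,0,0,10,0,0,0],[100,0,0,30,0,0,0],[100,0,0,50,0,0,0],[100,0,0,65,0,0,0],[100,0,0,72,0,0,0],[100,0,0,72,0,0,0],[100,0,0,72,0,0,0],[100,0,0,72,0,0,0],[100,0,0,72,0,0,0],[100,0,0,72,0,0,0]]' && python3 -m crank '[[100,0,0,0,0,0,0],[100,0,0,0,0,0,0],[100,0,0,0,0,0,0],[100,0,0,0,0,0,0],[100,0,0,0,0,0,0],[100,0,0,0,0,0,0],[100,0,0,0,0,0,0],[100,0,0,0,0,0,0],[100,0,0,0,0,0,0],[100,0,0,0,0,0,0]]' && python3 -m crank '[[100,0,0,0,0,0,0],[100,0,0,0,0,0,0],[100,0,0,0,0,0,0],[100,0,0,0,0,0,0],[100,0,0,0,0,0,0],[100,0,0,0,0,0,0],[100,0,0,0,0,0,0],[100,0,0,0,0,0,0],[100,0,0,0,0,0,0],[100,0,0,0,0,0,0]]' && python3 -c "
from cell import manip
print(manip.sign_off())"
```

```text
clock: 12.6
eef_pos: [464.9, 13.3, 75.6]
eef_rot: [3.141, 0.001, 2.916]
wrist_force: [-0.4, -0.1, -0.1]
finger_gap: 94.3
finger_force: 0.0
clock: 13.6
eef_pos: [464.7, 13.3, 75.2]
eef_rot: [-3.142, -0.0, 2.916]
wrist_force: [0.6, 0.5, 0.3]
finger_gap: 94.0
finger_force: 0.0
clock: 14.6
eef_pos: [464.8, 13.3, 75.2]
eef_rot: [-3.142, 0.0, 2.916]
wrist_force: [0.8, 0.4, 0.1]
finger_gap: 94.1
finger_force: 0.0
the job is handed in; nothing more can be done
None
```

I pointed at the tea tin, then the mug on the board, then the teaspoon's bowl, for about 2 s each; no contact showed in the readings, and I handed the job in at 14.6 s, still over the bowl (no verdict came back).

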